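Hold the reading magnifier over the key

ROBOT

A 6-joint arm with a two-finger parallel gripper is mounted at the origin on the work surface. World frame = base frame: x ahead of the robot, y to its left, z up, the work surface at z = 0. Lengths are in m, angles in rad, forces in N, time in s.
With the tool pointing down it reaches from about 0.4 to 0.825 m from the base axis. Payload 7 kg.
Tool frame: the origin (TCP) lies at the very end of the fingers, on their centre line; the grasp point (between the pads) lies 19 mm behind it; z points along the fingers, y is the direction in which the jaws open and shut (so a half turn about z gives the same grasp; the last joint's range is limited). The gripper opens to 88 mm and grips with 3 to 60 N. Pads are 19 mm wide; open, the fingers measure 130 mm over their backs; the gripper's body (78 mm by 193 mm) begins 47 mm behind the grasp point.
Start: joints at [1.552, 0.359, 0.012, 0, -1.224, -0.288], TCP at [0.204, 0.643, 0.227] pointing down, gripper open.
Joint ranges: [-3.07, 3.07], [-1.43, 2.12], [-1.02, 1.25], [-3.03, 1.67], [-3.05, -0], [-3.03, 3.03]. Speed limits (rad/s): [2.39, 2.39, 3.01, 3.14, 3.14, 3.14].

INTERFACE

Orientations are given as [roll, pitch, yaw] about the fixed x, y, z axes, in that order (R = Rz(yaw) Ry(pitch) Rx(roll)).
In Python, from station import arm gives the robot as it stands.
- The arm moves only by the shell command python3 -m inch 'ROWS' [FORCE]. ROWS is text: rows parted by semicolons, each of 7 numbers parted by spaces: the closure, from 0 (fully open) to 1 (shut), then the shift along the tool's x, y, z each as a share of 300 mm, from -1 to 1, then the turn, a rotation vector about the tool's x, y, z each as a share of 60 degrees, from -1 to 1. In form: grip tx ty tz rx ry rz; .... A call has 1 to 12 rows; each row is the pose to reach, as a shift and turn from the pose commanded when the call began, along the tool's axes at that moment; what a row does not reach only later rows make up. A row lasts 1/10 s, in which the tool goes at most 50 mm and 8.59 degrees, less where a joint would pass 70% of its speed; a pose out of reach is approached as far as the arm can. A call with a number of a shift or a turn outside -1 to 1 is refused whole. A call with a gripper value outside its range is refused whole. The fingers move at their own pace and stop on an object; FORCE is the grip in N (left out, the last holds). Time passes only in rows, so rows that repeat a pose let the fingers close. It gives the time, the measured TCP pose, the force and the opening at its end, in the units of the state.
- arm.get_state(): the state, without advancing time (a new reading comes with each control period).
- arm.grab_frame(name): name is "scene" or "top" or "wrist"; returns a dict with "img" (480x640x3 uint8, red, green, blue), "range_z" (480x640 float32, m along the optical axis (not along the pixel's ray), 0 where there is no reading), "fx", "fy", "cx", "cy" (pixels), "extrinsics" (4x4, takes a point from world to camera coordinates); the wrist camera has in their place "tool_from_camera" (4x4, takes a point from camera to tool coordinates, whose origin is the TCP and whose axes are the flange's). Camera axes: x right, y up, looking along -z (the intrinsics and any distortion apply to the point x, -y, -z); pixel columns grow to the right and rows downward; lengths in m; the calibration is good to about 2 mm. The wrist camera is an equidistant fisheye: a pixel r from the principal point sees the ray r / f radians off the axis. A picture is of the moment at which its call begins: read the wrist's pose just before it.
- arm.job_done(): hands the job in, once; it reports no verdict.
The state is a dict: "t": time; "q": joint angles; "qd": joint speeds; "joint_efforts": joint torques, N m; "eef_pos": TCP position; "ee_rot": TCP orientation; "force": force on the tool from outside, world axes, zero at the start; "moment": the same for the moment, N m; "width": finger opening in m.
Only numpy, scipy, OpenCV 4.12 (cv2) and the standard library are available. Lean on these libraries where they do the work, as an engineer would, in place of code of your own. Each camera call takes 0.05 s, during which the arm holds its last target.

TASK

Draw the larger of the two magnifiers out of its sloping pocket in the stand, turn it so that the lens is level, and hold it still about ten centimetres above the desk with the lens centred over the key. Finish while still holding it there; leave the key, the smaller magnifier and everything else on the desk where they are.

Things in the scene. Friction and masses are not known exactly. Their poses are not given: they have to be found in the camera images.
- magnifier: Larger of two flat rectangular magnifiers, 10 mm thick, about 90 to 150 g: head 70 (x) by 64 mm (black frame, clear lens), then a straight black handle 95 long, 18 wide. Origin: middle of the head's outer (foot) edge, back face. x: from foot along head (0-70) and handle (70-165); z: lens normal, thickness z 0-10 mm. Centre of mass about 52 mm from the foot.
- magnifier_lens (a point): Centre of the larger magnifier's lens: 35 mm from the foot on its middle line, mid-thickness; axes as the magnifier's. At the start the magnifier stands head down in one pocket of the stand, handle rising at 40 degrees to the desk away from the robot, z up and back towards the robot.
- magnifier_handle (a point): Point on the middle of the larger magnifier's handle, 100 mm from the foot, mid-thickness: a good place to grip, across the 18 mm width (y). The handle overhangs freely here, clear of the stand all round.
- small_magnifier: The smaller magnifier, standing likewise in the other pocket: head 46 x 44 mm, handle 85 long, 18 wide, 10 mm thick. Origin and axes as the larger one's. Not needed, it stays where it is.
- stand: White plastic stand fixed to the desk, 200 mm wide (y), base 105 deep, 6 thick, highest point 60. Origin: mid-width on the desk. Two equal pockets, middle lines at y = +50 and -50 mm, slope up at 40 degrees towards stand +x; either may hold either magnifier.
- pocket_a (a point): Foot of the pocket at stand y = +50 (other: -50), on its back plate; 20 mm behind the stand's origin, 16 mm up. Side cheeks 70 mm apart, 50 long up the slope; lips 11.5 mm above the back plate overhang the head's side edges for the first 45 mm, so the larger magnifier must be drawn about 50 mm along its handle before it is free.
- key: A plain steel key lying flat and loose on the desk, 60 mm long (round bow 26 mm across at its -x end, toothed blade along +x), 4 mm thick, 20 g. Origin: midway along its length, at the underside.
- marker_a: A felt marker lying down, 130 long, 18 wide (mm). A bystander, loose on the desk; origin at the centre of its underside.
- marker_b: A felt marker lying down, 130 long, 18 wide (mm). A bystander, loose on the desk; origin at the centre of its underside.
- eraser: A white eraser with a paper sleeve, 48 x 22 x 13 (mm). A bystander, loose on the desk; origin at the centre of its underside.
- sharpener: A metal pencil sharpener, 26 x 16 x 12 (mm). A bystander, loose on the desk; origin at the centre of its underside.
- tape_roll: A roll of tape lying flat, 64 across, 18 high (mm). A bystander, loose on the desk; origin at the centre of its underside.
- stapler: A stapler, 130 x 34, about 50 high (mm). A bystander, loose on the desk; origin at the centre of its underside.
Mind the look-alikes: they are no part of the job. Leave any pink or purple look-alike of the magnifier alone.

How it is judged:
On the way:
1. the larger magnifier is gripped, clear of the stand and raised (contact force between magnifier and the fingers above 1 N and contact force between magnifier and stand below 0.2 N and height (world z) of magnifier_lens above 0.065 m), for 0.2 s.
At the end, for the whole second after the job is handed in: Larger magnifier gripped, off the stand, key and smaller magnifier; lens centre within 20 mm of the key's middle seen from above, 65 to 150 mm above the desk; level within 0.2 rad (either face up); slower than 30 mm/s; key moved under 12 mm, smaller magnifier under 20 mm (all of step 1 and contact force between magnifier and key below 0.2 N and contact force between magnifier and small_magnifier below 0.2 N and horizontal distance between magnifier_lens and key below 0.02 m and height (world z) of magnifier_lens below 0.15 m and (angle between magnifier's own z axis and vertical below 0.2 rad or angle between magnifier's own z axis and vertical above 2.94 rad) and linear speed of magnifier below 0.03 m/s and distance of key from where it was at the start of the episode below 0.012 m and distance of small_magnifier from where it was at the start of the episode below 0.02 m); the arm keeps its last pose, push and grip.
It fails at once if the key is pushed or lifted from where it lies (more than 12 mm) (distance of key from where it was at the start of the episode above 0.012 m).
It fails at once if the smaller magnifier is shifted in its pocket by more than 20 mm or taken out (distance of small_magnifier from where it was at the start of the episode above 0.02 m).
It fails at once if another thing on the desk is pushed more than 30 mm (distance of any of marker_a, marker_b, eraser, sharpener, tape_roll, stapler from where it was at the start of the episode above 0.03 m).
It also fails if it takes over 40 s, if anything falls off the work surface, if the arm or the gripper's body presses on something with over 40 N, if the wrist force passes 120 N, or if a joint passes its speed limit or range.

## Working session

There is one attempt and no reset: what is moved stays moved. The work goes in short steps, Python scripts to look and compute and a shell command to move; the robot and the scene stay as the last step left them, time stands still between calls to the robot, and variables do not carry over. Pictures are saved under pics/ and viewed, and the job is handed in when it is done.

```bash
ls; mkdir -p pics
python3 - <<'E'
from station import arm
import cv2, pickle
print(arm.get_state())
for n in ["scene","top","wrist"]:
    f=arm.grab_frame(n); pickle.dump(f,open(f"pics/{n}0.pkl","wb"))
    cv2.imwrite(f"pics/{n}0.png",f["img"][:,:,::-1])
    print(n,{k:v for k,v in f.items() if k not in("img","range_z")})
E
```

```text
pics
{'t': 0.0, 'q': array([ 1.55211582e+00,  3.59379348e-01,  1.10409105e-02, -3.53316209e-04,
       -1.22408322e+00, -2.88074938e-01]), 'qd': array([-5.90525326e-04,  1.34250249e-03, -5.91671307e-04,  4.90764176e-05,
        6.21564050e-04,  3.25115371e-03]), 'joint_efforts': array([ 6.83572307e-04, -5.82715702e+01,  2.93057334e+01,  6.99730799e+00,
        7.06884879e-03, -1.45002259e-04]), 'eef_pos': array([0.20372087, 0.64300465, 0.22561917]), 'ee_rot': array([ 3.13993993e+00, -1.43361505e-04, -3.06875656e-01]), 'force': array([-0.01326998,  0.53116317,  0.3108967 ]), 'moment': array([-0.0224241 , -0.0306271 ,  0.01078988]), 'width': 0.08766438694288975}
scene {'fx': 530.1354727863159, 'fy': 530.1354727863159, 'cx': 319.3329018192763, 'cy': 251.23727420541908, 'extrinsics': array([[-0.6867681 ,  0.7266056 ,  0.01984651,  0.37099072],
       [-0.49748323, -0.48976434,  0.71598975,  0.22024034],
       [ 0.52996228,  0.48184561,  0.69782863, -1.75884846],
       [ 0.        ,  0.        ,  0.        ,  1.        ]])}
top {'fx': 538.9328127559104, 'fy': 538.9328127559104, 'cx': 323.6781267948993, 'cy': 242.84220458656415, 'extrinsics': array([[-0.0013117 , -0.99945554, -0.03296816,  0.02246138],
       [ 0.99523805, -0.004518  ,  0.09736943, -0.57811002],
       [-0.09746537, -0.03268345,  0.99470211, -1.14463078],
       [ 0.        ,  0.        ,  0.        ,  1.        ]])}
wrist {'fx': 371.64829954431775, 'fy': 371.64829954431775, 'cx': 315.0666303911445, 'cy': 235.36210435209279, 'tool_from_camera': array([[ 1.11012418e-04,  9.66371850e-01,  2.57148664e-01,
         6.86636359e-02],
       [ 9.99999716e-01, -2.98853128e-04,  6.91393300e-04,
        -5.92500389e-04],
       [ 7.44992705e-04,  2.57148514e-01, -9.66371609e-01,
        -1.59073986e-01],
       [ 0.00000000e+00,  0.00000000e+00,  0.00000000e+00,
         1.00000000e+00]])}
```

View pics/top0.png

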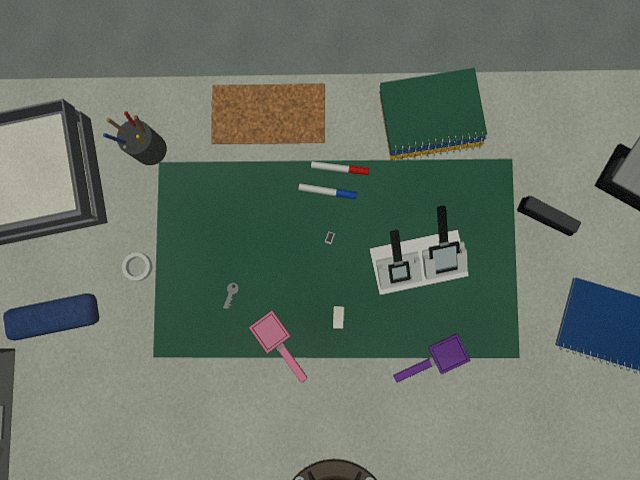

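View pics/scene0.png

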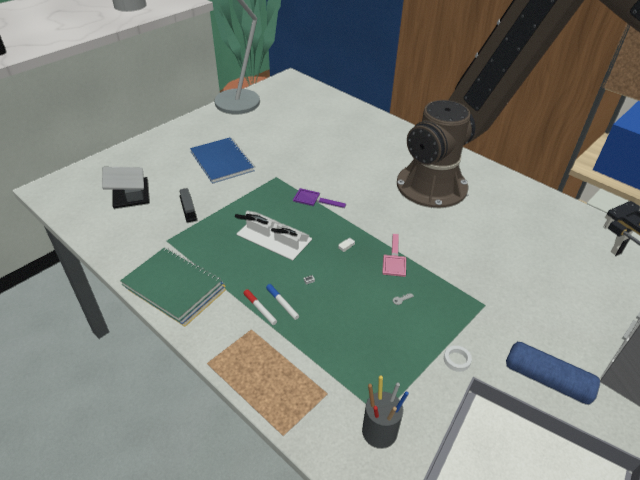

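View pics/wrist0.png

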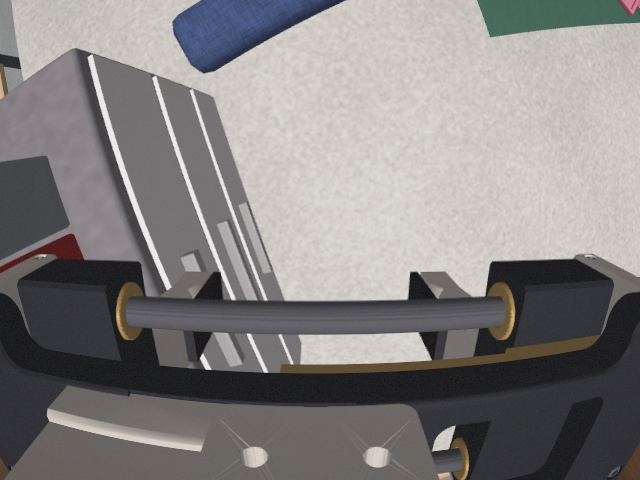

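Top view: the candidates for the target are the black magnifier in the right pocket (442,240), the smaller black one in the left pocket (398,258), the pink look-alike (270,332) and the purple one (448,353). By its larger head, I choose the right pocket. The key is at (231,294), the tape at (137,267), and the markers at (340,168) and (328,191).

```bash
cat > h.py <<'E'
import numpy as np,cv2,pickle
def cam_pts(f,u,v,z=None):
    u=np.asarray(u,float);v=np.asarray(v,float)
    if z is None: z=f["range_z"][v.astype(int),u.astype(int)]
    x=(u-f["cx"])/f["fx"]*z; y=-(v-f["cy"])/f["fy"]*z
    P=np.stack([x,y,-z],-1); E=f["extrinsics"]; return (P-E[:3,3])@E[:3,:3]
def ray_plane(f,u,v,h):
    E=f["extrinsics"];R=E[:3,:3];o=-R.T@E[:3,3]
    u=np.asarray(u,float);v=np.asarray(v,float)
    d=np.stack([(u-f["cx"])/f["fx"],-(v-f["cy"])/f["fy"],-np.ones_like(u)],-1)@R
    return o+d*((h-o[2])/d[...,2])[...,None]
def proj(f,P):
    E=f["extrinsics"];c=np.atleast_2d(P)@E[:3,:3].T+E[:3,3]
    return np.stack([f["cx"]+f["fx"]*c[:,0]/-c[:,2],f["cy"]+f["fy"]*(c[:,1]/c[:,2])],-1)
E
python3 - <<'E'
from h import *
f=pickle.load(open("pics/top0.pkl","rb"))
im=f["img"]
c=cv2.resize(im[195:305,360:480],None,fx=6,fy=5.4,interpolation=cv2.INTER_CUBIC)[:,:,::-1]
cv2.imwrite("pics/crop0.png",c)
# key mask
hsv=cv2.cvtColor(im,cv2.COLOR_RGB2HSV)
roi=np.zeros(im.shape[:2],bool);roi[275:315,215:245]=1
m=roi&(hsv[:,:,1]<90)
v,u=np.nonzero(m);print("key n",m.sum(),u.min(),u.max(),v.min(),v.max())
P=ray_plane(f,u,v,0.004);r=cv2.minAreaRect(P[:,:2].astype(np.float32)*1000);print(r)
print("depth z",np.median(cam_pts(f,u,v)[:,2]))
# dark masks
for name,(a,b,x0,x1) in dict(big=(200,275,425,470),small=(225,287,385,412)).items():
    roi[:]=0;roi[a:b,x0:x1]=1
    m=roi&(im.max(2)<60)
    v,u=np.nonzero(m);P=cam_pts(f,u,v);print(name,m.sum(),u.min(),u.max(),v.min(),v.max(),P.min(0),P.max(0))
    h=m.copy();
    for row in range(v.min(),v.max(),4):
        uu=np.nonzero(m[row])[0]
        if len(uu): 
            p=cam_pts(f,uu,np.full(len(uu),row)); print(row,uu.min(),uu.max(),np.median(p,0).round(4))
s=pickle.load(open("pics/scene0.pkl","rb"))
cv2.imwrite("pics/crop1.png",cv2.resize(s["img"][195:265,225:325],None,fx=7,fy=7,interpolation=cv2.INTER_CUBIC)[:,:,::-1])
E
```

```text
key n 219 223 238 282 309
((463.8300476074219, 227.14752197265625), (25.87918472290039, 61.16415023803711), 79.4802017211914)
depth z 0.002736500773583303
big 545 427 459 205 273 [ 0.46382469 -0.27057384 -0.00407602] [ 0.66476008 -0.01757323  1.19559741]
205 440 444 [ 0.6437 -0.222   0.124 ]
209 437 445 [ 0.6352 -0.2161  0.1267]
213 437 446 [ 0.628  -0.2184  0.1211]
217 437 446 [ 0.621  -0.2196  0.1135]
221 437 446 [ 0.6139 -0.2228  0.106 ]
225 438 446 [ 0.6064 -0.2231  0.1016]
229 438 455 [ 0.5991 -0.2252  0.0939]
233 436 446 [ 0.5916 -0.2263  0.0878]
237 439 447 [ 0.5841 -0.2281  0.0808]
241 440 447 [ 0.5762 -0.2294  0.076 ]
245 439 458 [ 0.5689 -0.2467  0.0645]
249 429 458 [ 0.5606 -0.2093  0.0653]
253 430 457 [ 0.5528 -0.206   0.0577]
257 430 432 [ 0.5448 -0.2069  0.0524]
269 443 456 [ 0.5206 -0.2498  0.0243]
small 443 385 410 229 282 [ 0.46382469 -0.16561118 -0.00453337] [ 0.61123687 -0.01757323  1.19559741]
229 395 396 [ 0.6051 -0.1332  0.0495]
233 390 398 [ 0.5901 -0.1244  0.1051]
237 390 399 [ 0.5827 -0.1261  0.0982]
241 391 399 [ 0.5751 -0.1276  0.0921]
245 392 399 [ 0.5675 -0.1295  0.0849]
249 393 400 [ 0.5598 -0.1321  0.0778]
253 393 400 [ 0.5519 -0.1323  0.0727]
257 394 401 [ 0.5441 -0.1351  0.0652]
261 394 397 [ 0.5362 -0.1314  0.0579]
265 389 408 [ 0.5282 -0.1384  0.049 ]
269 389 408 [ 0.5199 -0.1228  0.0466]
273 390 409 [ 0.5118 -0.1581  0.035 ]
277 390 409 [ 0.5035 -0.1571  0.0274]
281 391 400 [ 0.495  -0.1329  0.0248]
```

View pics/crop0.png

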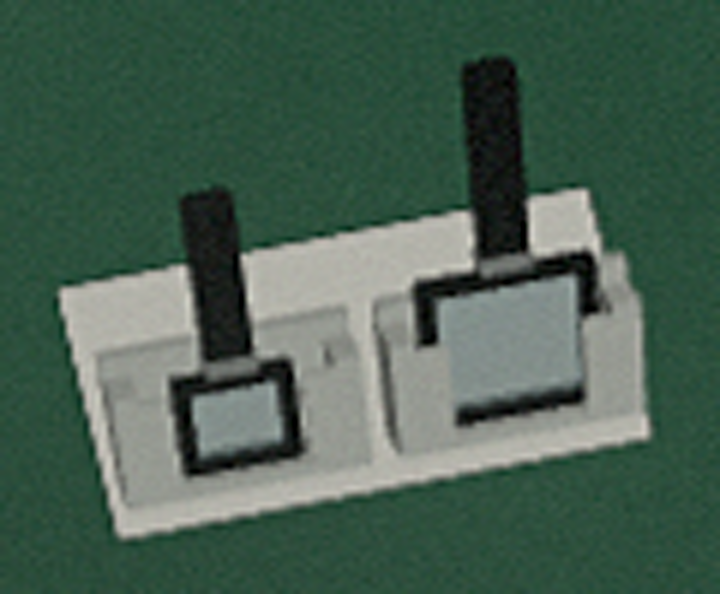

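View pics/crop1.png

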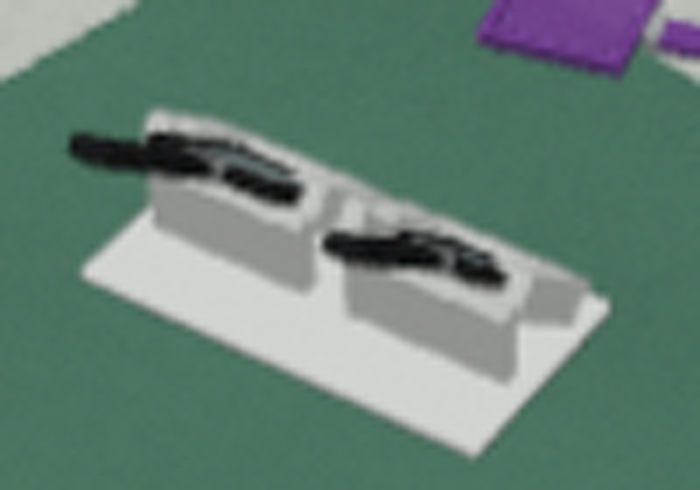

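The crops confirm the right-pocket head is the larger one: the 70 mm head fills its pocket. The other head leaves wide margins. Next I'll fit the handle's axis.

```bash
cat > plan.py <<'E'
from h import *
from scipy.spatial.transform import Rotation as Ro
f=pickle.load(open("pics/top0.pkl","rb")); im=f["img"]
# stand base corners -> yaw
C=ray_plane(f,[370,458,468.3,380],[248.7,229.8,276.1,295],0.006)
if __name__=="__main__":
    print(C.round(3)); 
    e=C[0]-C[1]; e2=C[3]-C[2]; print("w",np.linalg.norm(e),np.linalg.norm(e2),"yaws",np.arctan2(-e[0],e[1]),np.arctan2(-e2[0],e2[1]),[np.arctan2(*(C[i]-C[j])[1::-1]) for i,j in((0,3),(1,2))])
# handle rows
pts=[];ws=[]
for r in range(209,238):
    uu=np.arange(432,453); uu=uu[im[r,432:453].max(1)<60]
    if len(uu)<7: continue
    a=uu[:1];b=uu[-1:]
    k=uu[2:-2]; p=cam_pts(f,k,np.full(len(k),r)); z=np.median(f["range_z"][r,k])
    mid=cam_pts(f,[(uu[0]+uu[-1])/2],[r],np.array([z]))[0]; pts.append(mid)
pts=np.array(pts)
A=np.polyfit(pts[:,0],pts[:,1],1);B=np.polyfit(pts[:,0],pts[:,2],1)
if __name__=="__main__":
    print("yaw",np.arctan(A[0]),"slope",np.degrees(np.arctan(B[0]*np.cos(np.arctan(A[0])))), "res",np.std(pts[:,1]-np.polyval(A,pts[:,0])),np.std(pts[:,2]-np.polyval(B,pts[:,0])))
    print(pts[0],pts[-1])
    # tip of handle and head edges
    print("tip ray",ray_plane(f,[441.5],[204.5],0.13))
E
python3 plan.py
```

```text
[[ 0.567 -0.081  0.006]
 [ 0.608 -0.275  0.006]
 [ 0.506 -0.295  0.006]
 [ 0.465 -0.102  0.006]]
w 0.19838420521154382 0.19725760768907283 yaws 0.2083702528473524 0.20870812171249825 [np.float64(0.20205078528294265), np.float64(0.19120954781627958)]
yaw 0.1825223765068474 slope 40.38561574517649 res 0.0016262712020626393 0.001023498073348128
[ 0.63523161 -0.21635259  0.12667442] [ 0.58400967 -0.22757699  0.08134594]
tip ray [[ 0.64373126 -0.21692345  0.13      ]]
```

```bash
cat > rel.py <<'E'
import numpy as np
from scipy.spatial.transform import Rotation as Ro
from station import arm
def rel(pos,R):
    s=arm.get_state(); R0=Ro.from_euler('xyz',s['ee_rot'])
    t=R0.inv().apply(np.array(pos)-s['eef_pos']); w=(R0.inv()*R).as_rotvec()
    return (t/0.3).round(3),(w/np.radians(60)).round(3)
def tool(yaw,pitch): return Ro.from_euler('xyz',[np.pi,pitch,yaw])
E
python3 - <<'E'
from rel import *
R=tool(0.2,-np.radians(40)); z=R.apply([0,0,1]);print(z)
g=np.array([.601,-.225,.0885]); T=g+.019*z; pre=T-.09*z
print(T,pre,rel(pre,R), rel([.4,.25,.25],R))
E
```

```text
[ 0.62997465  0.12770218 -0.76604444]
[ 0.61296952 -0.22257366  0.07394516] [ 0.5562718  -0.23406686  0.14288916] (array([2.003, 2.432, 0.28 ]), array([ 0.17 ,  0.652, -0.464])) (array([ 1.019,  1.052, -0.079]), array([ 0.17 ,  0.652, -0.464]))
```

```bash
python3 -m inch '0 1 1 -0.1 0.17 0.65 -0.46; 0 1 1 -0.1 0.17 0.65 -0.46; 0 1 1 -0.1 0.17 0.65 -0.46; 0 1 1 -0.1 0.17 0.65 -0.46; 0 1 1 -0.1 0.17 0.65 -0.46; 0 1 1 -0.1 0.17 0.65 -0.46; 0 1 1 -0.1 0.17 0.65 -0.46; 0 1 1 -0.1 0.17 0.65 -0.46; 0 1 1 -0.1 0.17 0.65 -0.46; 0 1 1 -0.1 0.17 0.65 -0.46; 0 1 1 -0.1 0.17 0.65 -0.46; 0 1 1 -0.1 0.17 0.65 -0.46'
python3 - <<'E'
from rel import *
R=tool(0.2,-np.radians(40)); z=R.apply([0,0,1])
s=arm.get_state();print(s['q'].round(2))
T=np.array([.613,-.2226,.074]); print(rel(T-.09*z,R))
E
```

```text
t: 1.35
eef_pos: [0.4056, 0.2796, 0.2844]
ee_rot: [3.132, -0.66, 0.194]
force: [-0.4, 0.3, -0.1]
width: 0.0878
[ 1.34 -0.3  -1.02  0.92 -0.79 -0.22]
(array([-0.161,  1.772,  0.489]), array([ 0.013,  0.036, -0.004]))
```

```bash
python3 - <<'E'
from rel import *
print(rel([.56,.02,.25],tool(0.2,-np.radians(40))))
E
python3 -m inch '0 0.2 0.94 0.45 0 0.03 0; 0 0.2 0.94 0.45 0 0.03 0; 0 0.2 0.94 0.45 0 0.03 0; 0 0.2 0.94 0.45 0 0.03 0; 0 0.2 0.94 0.45 0 0.03 0; 0 0.2 0.94 0.45 0 0.03 0; 0 0.2 0.94 0.45 0 0.03 0; 0 0.2 0.94 0.45 0 0.03 0'
python3 - <<'E'
from rel import *
R=tool(0.2,-np.radians(40)); z=R.apply([0,0,1])
s=arm.get_state();print(s['q'].round(2))
T=np.array([.613,-.2226,.074]); print(rel(T-.09*z,R))
E
```

```text
(array([0.196, 0.945, 0.307]), array([ 0.013,  0.036, -0.004]))
t: 2.15
eef_pos: [0.588, 0.0153, 0.23]
ee_rot: [-3.133, -0.658, 0.188]
force: [-1.2, -0.3, -0.4]
width: 0.0875
[ 0.21 -0.11 -1.02  0.99 -0.    0.56]
(array([-0.383,  0.797,  0.065]), array([-0.001,  0.039, -0.009]))
```

Joints 3 and 5 are near their range limits at a 40° tilt. I'll grasp with a 20° tilt instead, which leaves the pads still across the 18 mm width, and finish with a 20° tilt the other way.

Run:
```python
from rel import *
R=tool(0.2,-np.radians(20)); z=R.apply([0,0,1])
T=np.array([.601,-.225,.0885])+.019*z;print(T,z,T-.09*z); print(rel(T-.09*z,R)); print(rel([.58,-.1,.23],R))
```

```text
[ 0.60736885 -0.22370897  0.07064584] [ 0.33520251  0.06794891 -0.93969262] [ 0.57720062 -0.22982437  0.15521818]
(array([-0.301,  0.796,  0.076]), array([-0.002, -0.295, -0.009]))
(array([-0.078,  0.372, -0.063]), array([-0.002, -0.295, -0.009]))
```

```bash
python3 -m inch '0 -0.08 0.37 -0.06 0 -0.3 0; 0 -0.08 0.37 -0.06 0 -0.3 0; 0 -0.08 0.37 -0.06 0 -0.3 0; 0 -0.3 0.79 0 0 -0.3 -0.01; 0 -0.3 0.79 0 0 -0.3 -0.01; 0 -0.3 0.79 0 0 -0.3 -0.01; 0 -0.3 0.79 0 0 -0.3 -0.01; 0 -0.3 0.79 0 0 -0.3 -0.01; 0 -0.3 0.79 0 0 -0.3 -0.01'
python3 - <<'E'
from rel import *
from h import *
R=tool(0.2,-np.radians(20)); z=R.apply([0,0,1])
s=arm.get_state();print(s['q'].round(2))
T=np.array([.6074,-.2237,.0706]); print(rel(T-.09*z,R))
for n in ["wrist","top"]:
    f=arm.grab_frame(n); f["state"]=s; pickle.dump(f,open(f"pics/{n}1.pkl","wb")); cv2.imwrite(f"pics/{n}1.png",f["img"][:,:,::-1])
E
```

```text
t: 3.05
eef_pos: [0.565, -0.2267, 0.1754]
ee_rot: [-3.139, -0.346, 0.206]
force: [-0.1, 0.9, 0.7]
width: 0.0874
[-0.14  0.15 -0.38 -0.18 -0.73  2.03]
(array([0.013, 0.019, 0.076]), array([-0.004,  0.003,  0.005]))
```

View pics/wrist1.png

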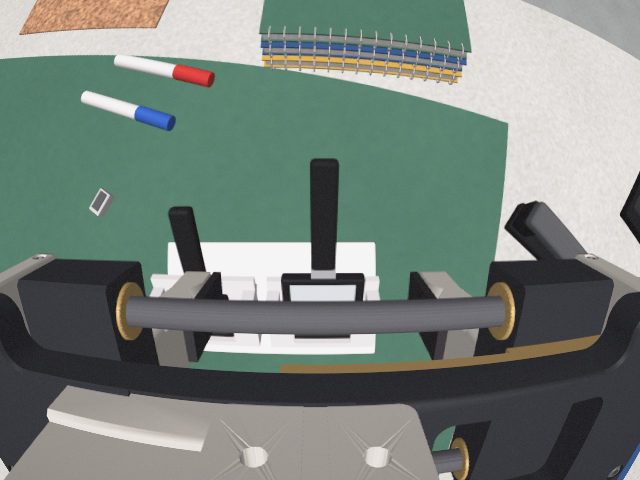

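The wrist view is clear. The large handle runs from (324,160) to (322,270), the small one is at (185,240), and both fingers straddle the target. I'll measure the handle in the tool frame.

```bash
cat > wr.py <<'E'
from h import *
from scipy.spatial.transform import Rotation as Ro
def wpts(f,u,v,rng=None):
    u=np.asarray(u,float);v=np.asarray(v,float)
    dx=(u-f["cx"]);dy=(v-f["cy"]);r=np.hypot(dx,dy)+1e-9;th=r/f["fx"]
    d=np.stack([np.sin(th)*dx/r,-np.sin(th)*dy/r,-np.cos(th)],-1)
    z=f["range_z"][v.astype(int),u.astype(int)] if rng is None else rng
    P=d*(z/np.cos(th))[...,None]
    M=f["tool_from_camera"]; return P@M[:3,:3].T+M[:3,3]
def world(s,P): return Ro.from_euler('xyz',s['ee_rot']).apply(P)+s['eef_pos']
E
python3 - <<'E'
from wr import *
f=pickle.load(open("pics/wrist1.pkl","rb"));s=f["state"];im=f["img"];M=[]
for r in range(165,268,8):
    uu=np.arange(295,355);uu=uu[im[r,295:355].max(1)<70]
    k=uu[4:-4];z=np.median(f["range_z"][r,k])
    p=wpts(f,np.array([uu[0],uu[-1],(uu[0]+uu[-1])/2]),np.array([r]*3),np.array([z]*3))
    w=world(s,p[2:])[0];M.append(w);print(r,uu[0],uu[-1],"width",(np.linalg.norm(p[0]-p[1])*1000).round(1),"tool",p[2].round(4),"world",w.round(4))
M=np.array(M);d=np.linalg.svd(M-M.mean(0))[2][0];d*=np.sign(d[0]);print("dir",d,np.degrees(np.arcsin(d[2])),np.arctan2(d[1],d[0]))
t=wpts(f,[324],[161]);print("tip",world(s,t))
E
```

```text
165 310 338 width 17.1 tool [0.0533 0.0046 0.0685] world [ 0.6378 -0.216   0.1291]
173 310 338 width 17.3 tool [0.0482 0.0047 0.0701] world [ 0.6336 -0.2169  0.1258]
181 310 338 width 17.5 tool [0.043  0.0047 0.0718] world [ 0.6294 -0.2179  0.1224]
189 310 337 width 17.0 tool [0.0377 0.0045 0.0738] world [ 0.6251 -0.2185  0.1188]
197 310 337 width 17.2 tool [0.0323 0.0045 0.0754] world [ 0.6207 -0.2195  0.1154]
205 311 337 width 16.8 tool [0.0268 0.0049 0.0771] world [ 0.6163 -0.2208  0.1119]
213 311 336 width 16.4 tool [0.021  0.0047 0.0798] world [ 0.6118 -0.2215  0.1075]
221 311 336 width 16.6 tool [0.0151 0.0048 0.0823] world [ 0.6072 -0.2225  0.1031]
229 311 336 width 16.9 tool [0.0092 0.0048 0.0841] world [ 0.6023 -0.2236  0.0994]
237 311 336 width 17.1 tool [0.003  0.0049 0.0863] world [ 0.5974 -0.2247  0.0952]
245 312 334 width 15.3 tool [-0.0033  0.0046  0.0883] world [ 0.5922 -0.2255  0.0912]
253 312 334 width 15.5 tool [-0.0099  0.0047  0.0909] world [ 0.587  -0.2267  0.0866]
261 312 334 width 15.8 tool [-0.0167  0.0048  0.0933] world [ 0.5816 -0.2279  0.082 ]
dir [0.75469808 0.15958198 0.63636813] 39.52153026952559 0.2083818988926429
tip [[ 0.64069277 -0.21545056  0.12759599]]
```

```bash
python3 -m inch '0 0 0.016 0.06 0 0 0; 0 0 0.016 0.12 0 0 0; 0 0 0.016 0.18 0 0 0; 0 0 0.016 0.24 0 0 0; 0 0 0.016 0.29 0 0 0; 0 0 0.016 0.33 0 0 0; 0 0 0.016 0.37 0 0 0; 0 0 0.016 0.37 0 0 0; 0 0 0.016 0.37 0 0 0'
python3 - <<'E'
from rel import *
from h import *
s=arm.get_state();print(s['q'].round(2),s['force'])
f=arm.grab_frame("wrist");f["state"]=s;pickle.dump(f,open("pics/wrist2.pkl","wb"));cv2.imwrite("pics/wrist2.png",f["img"][:,:,::-1])
f=arm.grab_frame("top");cv2.imwrite("pics/top2.png",cv2.resize(f["img"][150:330,340:540,::-1],None,fx=3.3,fy=3.3))
E
```

```text
t: 4.05
eef_pos: [0.6034, -0.2231, 0.073]
ee_rot: [-3.141, -0.349, 0.208]
force: [0.1, -0.4, -0.3]
width: 0.0876
[-0.13  0.32 -0.41 -0.23 -0.52  2.09] [ 0.1245966  -0.44518171 -0.32784682]
```

View pics/wrist2.png

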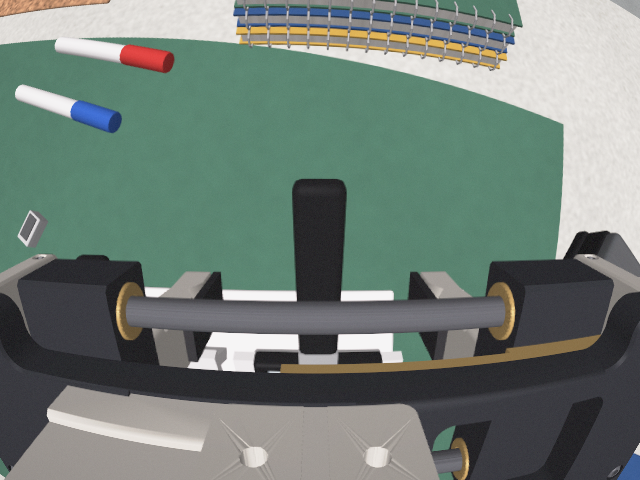

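The handle is centred between the fingers, at u≈320 with the fingers at 215 and 415. Time to close.

```bash
python3 -m inch '1 0 0 0 0 0 0; 1 0 0 0 0 0 0; 1 0 0 0 0 0 0; 1 0 0 0 0 0 0; 1 0 0 0 0 0 0; 1 0 0 0 0 0 0; 1 0 0 0 0 0 0; 1 0 0 0 0 0 0' 50
python3 - <<'E'
from rel import *
print(arm.get_state()['force'],arm.get_state()['width'])
R0=Ro.from_euler('xyz',arm.get_state()['ee_rot'])
d=np.array([np.cos(np.radians(40))*np.cos(.203),np.cos(np.radians(40))*np.sin(.203),np.sin(np.radians(40))])
print(R0.inv().apply(d)*.08/.3)
E
```

```text
t: 4.95
eef_pos: [0.6033, -0.2232, 0.073]
ee_rot: [-3.141, -0.35, 0.208]
force: [-0.0, 0.8, 0.7]
width: 0.0292
[-0.01052917  0.79782397  0.73831986] 0.029199082756350154
[ 0.25062347  0.00090705 -0.09109425]
```

```bash
python3 -m inch '1 0 0 0 0 0 0; 1 0 0 0 0 0 0; 1 0 0 0 0 0 0; 1 0 0 0 0 0 0' 50
```

```text
t: 5.35
eef_pos: [0.6032, -0.2232, 0.0729]
ee_rot: [-3.141, -0.349, 0.208]
force: [1.1, 0.6, -1.1]
width: 0.0176
```

Gripped at 17.6 mm, which matches an 18 mm handle. Now I'll draw it along the handle, first 15 mm as a force check.

```bash
python3 -m inch '1 0.012 0 -0.004 0 0 0; 1 0.024 0 -0.009 0 0 0; 1 0.036 0 -0.013 0 0 0; 1 0.048 0 -0.017 0 0 0; 1 0.048 0 -0.017 0 0 0' 50
```

```text
t: 5.85
eef_pos: [0.6155, -0.2207, 0.0832]
ee_rot: [-3.141, -0.35, 0.208]
force: [-0.3, -0.5, 0.4]
width: 0.0176
```

```bash
python3 -m inch '1 0.03 0.001 -0.011 0 0 0; 1 0.06 0.001 -0.022 0 0 0; 1 0.09 0.001 -0.033 0 0 0; 1 0.12 0.001 -0.044 0 0 0; 1 0.15 0.001 -0.055 0 0 0; 1 0.18 0.001 -0.065 0 0 0; 1 0.21 0.001 -0.076 0 0 0; 1 0.21 0.001 -0.076 0 0 0' 50
python3 - <<'E'
from rel import *
from h import *
s=arm.get_state();print(s['q'].round(2),s['force'])
for n in("wrist","top","scene"):
    f=arm.grab_frame(n);f["state"]=s;pickle.dump(f,open(f"pics/{n}3.pkl","wb"));cv2.imwrite(f"pics/{n}3.png",f["img"][:,:,::-1])
f=pickle.load(open("pics/scene3.pkl","rb"));cv2.imwrite("pics/scene3c.png",cv2.resize(f["img"][120:300,200:400,::-1],None,fx=3.3,fy=3.3))
E
```

```text
t: 6.65
eef_pos: [0.6668, -0.2104, 0.1269]
ee_rot: [3.142, -0.351, 0.209]
force: [-0.4, -0.9, -1.3]
width: 0.0173
[-0.09  0.33 -0.27 -0.17 -0.64  1.99] [-0.38831858 -0.91968391 -1.32048793]
```

View pics/wrist3.png

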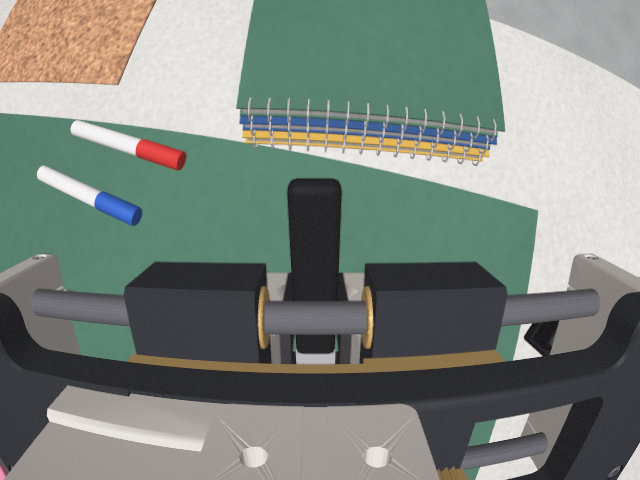

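View pics/scene3c.png

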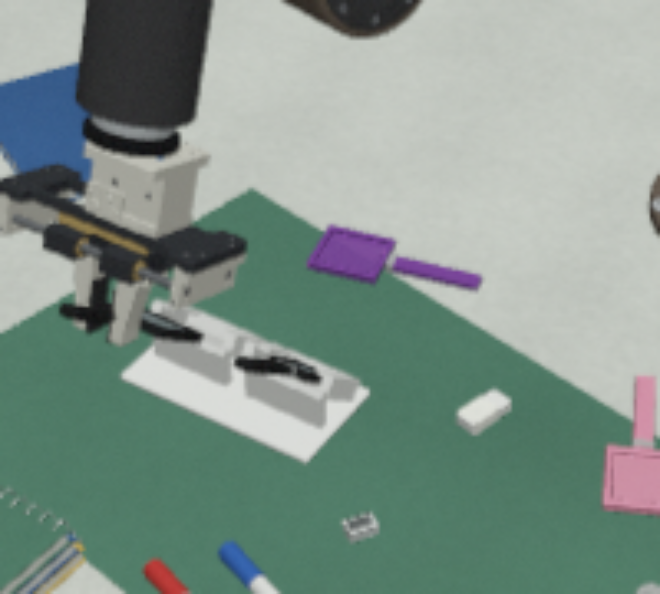

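The magnifier is out, and the small one still sits in its pocket at about (280,370) in the crop. The wrist view shows the handle still centred. Next I'll lift straight up.

```bash
python3 -m inch '1 0.03 0 -0.08 0 0 0; 1 0.06 0 -0.16 0 0 0; 1 0.09 0 -0.24 0 0 0; 1 0.12 0 -0.32 0 0 0; 1 0.14 0 -0.38 0 0 0; 1 0.14 0 -0.38 0 0 0' 50
python3 - <<'E'
from rel import *
s=arm.get_state();print(s['q'].round(2))
R=tool(0.3,np.radians(20))
print(rel([.60,.0,.22],tool(.25,0)),rel([.523,.245,.2],R))
E
```

```text
t: 7.4
eef_pos: [0.6666, -0.2111, 0.2507]
ee_rot: [3.14, -0.354, 0.209]
force: [-0.1, -0.3, -1.5]
width: 0.0175
[-0.09  0.22 -0.13 -0.13 -0.89  1.93]
(array([-0.102, -0.734,  0.07 ]), array([ 0.008, -0.338, -0.039])) (array([-0.202, -1.587,  0.103]), array([ 0.001, -0.671, -0.09 ]))
```

```bash
python3 -m inch '1 -0.01 -0.08 0 0 -0.04 0; 1 -0.02 -0.17 0.01 0 -0.08 -0.01; 1 -0.03 -0.27 0.02 0 -0.13 -0.01; 1 -0.05 -0.37 0.03 0 -0.18 -0.02; 1 -0.06 -0.47 0.04 0 -0.23 -0.02; 1 -0.08 -0.57 0.05 0 -0.28 -0.03; 1 -0.09 -0.66 0.06 0 -0.32 -0.03; 1 -0.1 -0.73 0.07 0 -0.34 -0.04; 1 -0.1 -0.73 0.07 0 -0.34 -0.04' 50
python3 - <<'E'
from rel import *
s=arm.get_state();print(s['q'].round(2))
R=tool(0.3,np.radians(20))
print(rel([.523,.245,.18],R))
E
```

```text
t: 8.3
eef_pos: [0.5988, 0.0016, 0.2151]
ee_rot: [3.136, 0.01, 0.252]
force: [0.2, -0.5, -1.5]
width: 0.0176
[ 0.33  0.25 -0.17  0.   -1.16  1.49]
(array([-0.041, -0.849,  0.113]), array([-0.003, -0.323, -0.046]))
```

```bash
python3 -m inch '1 0 -0.08 0.01 0 -0.03 0; 1 -0.01 -0.17 0.02 0 -0.07 -0.01; 1 -0.01 -0.27 0.04 0 -0.11 -0.01; 1 -0.02 -0.38 0.05 0 -0.15 -0.02; 1 -0.02 -0.49 0.07 0 -0.19 -0.02; 1 -0.03 -0.6 0.08 0 -0.23 -0.03; 1 -0.03 -0.7 0.1 0 -0.27 -0.04; 1 -0.04 -0.79 0.11 0 -0.3 -0.05; 1 -0.04 -0.85 0.11 0 -0.32 -0.05; 1 -0.04 -0.85 0.11 0 -0.32 -0.05; 1 -0.04 -0.85 0.11 0 -0.32 -0.05' 50
python3 - <<'E'
from rel import *
from h import *
s=arm.get_state();print(s['q'].round(2))
for n in("wrist","top","scene"):
    f=arm.grab_frame(n);f["state"]=s;pickle.dump(f,open(f"pics/{n}4.pkl","wb"));cv2.imwrite(f"pics/{n}4.png",f["img"][:,:,::-1])
f=pickle.load(open("pics/scene4.pkl","rb"));cv2.imwrite("pics/scene4c.png",cv2.resize(f["img"][170:350,300:500,::-1],None,fx=3.3,fy=3.3))
f=pickle.load(open("pics/top4.pkl","rb"));cv2.imwrite("pics/top4c.png",cv2.resize(f["img"][210:350,150:330,::-1],None,fx=4,fy=4))
E
```

```text
t: 9.4
eef_pos: [0.5253, 0.243, 0.1825]
ee_rot: [-3.139, 0.342, 0.301]
force: [-0.0, -0.4, -1.5]
width: 0.0177
[ 0.68  0.45  0.05 -0.13 -1.49  1.22]
```

View pics/scene4c.png

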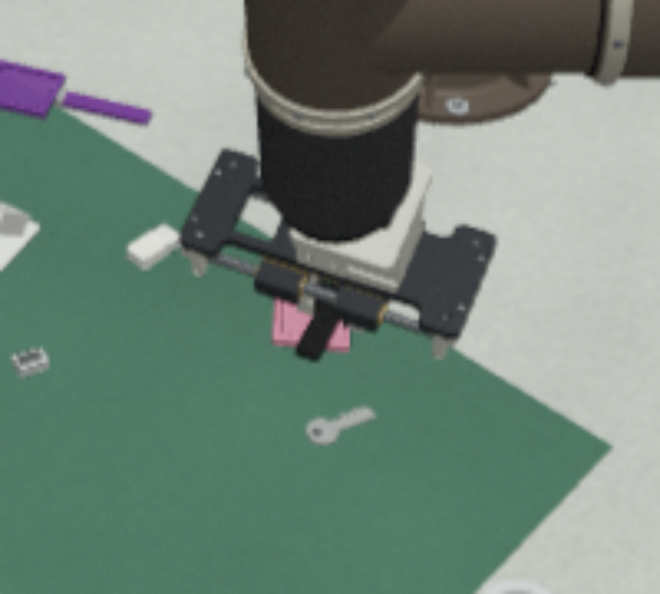

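View pics/top4c.png

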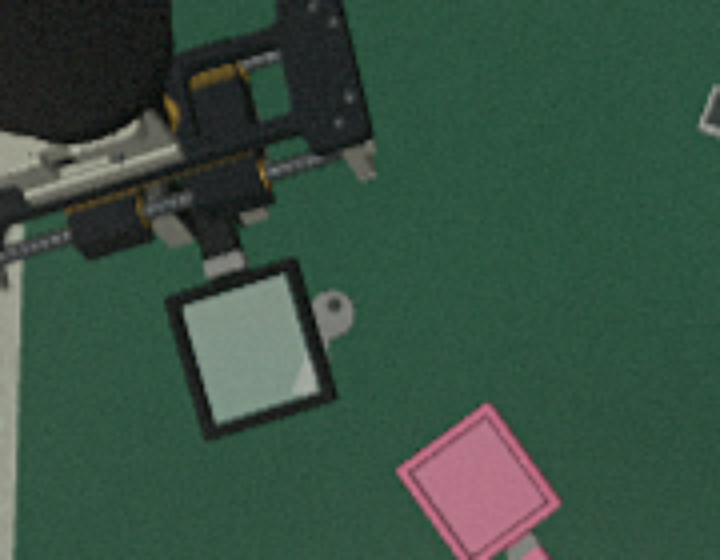

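View pics/wrist4.png

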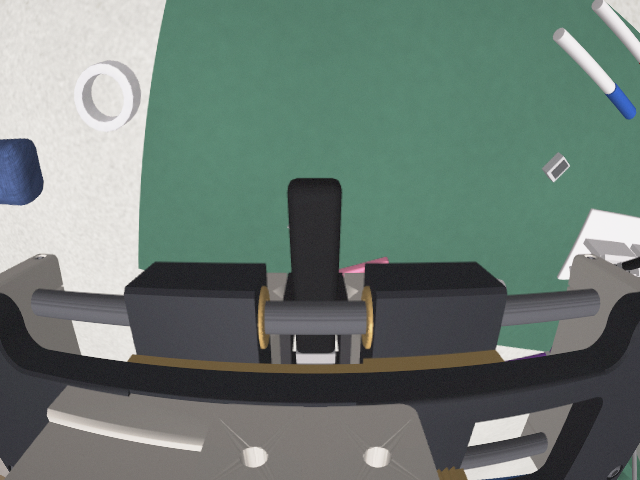

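The top view crop shows the head held level-ish, centred at about (252,350), with the key's bow at (335,312). I'll measure the head plane and centre from the frame's depth.

```bash
cat > head.py <<'E'
from h import *
import sys
def head(f,box):
    a,b,c,d=box;im=f["img"]
    m=np.zeros(im.shape[:2],np.uint8);m[a:b,c:d]=(im[a:b,c:d].max(2)<55)
    m=cv2.erode(m,np.ones((2,2),np.uint8))
    v,u=np.nonzero(m);P=cam_pts(f,u,v);k=(P[:,2]>.03)&(P[:,2]<.35);P=P[k]
    for _ in range(4):
        c0=np.median(P,0);A=np.c_[P[:,:2]-c0[:2],np.ones(len(P))];s=np.linalg.lstsq(A,P[:,2],rcond=None)[0];r=P[:,2]-A@s;q=np.abs(r)<max(.004,2*r.std());P=P[q]
    n=np.array([-s[0],-s[1],1]);n/=np.linalg.norm(n)
    return P,n,r.std(),s[2]
E
python3 - <<'E'
from head import *
f=pickle.load(open("pics/top4.pkl","rb"))
P,n,r,h=head(f,(274,321,190,236));print(len(P),"n",n.round(3),"tilt",np.arccos(n[2]),"res",r,"h",np.median(P[:,2]),P.min(0),P.max(0))
c=np.array([[167,300],[297,260],[337,398],[207,440]])/4+[150,210]
z=np.median(P[:,2])
C=ray_plane(f,c[:,0],c[:,1],z);print(C.round(3),"centre",C.mean(0),"sides",np.linalg.norm(C-np.roll(C,1,0),axis=1))
E
```

```text
236 n [-0.006 -0.007  1.   ] tilt 0.009804019997251114 res 0.0017157391711374933 h 0.20085165579531306 [0.4211428  0.18225119 0.19661821] [0.50041514 0.25791529 0.20433521]
[[0.484 0.26  0.201]
 [0.502 0.2   0.201]
 [0.439 0.18  0.201]
 [0.419 0.24  0.201]] centre [0.46097352 0.22013129 0.20085166] sides [0.06743312 0.06316168 0.06654064 0.06298378]
```

The head is level (0.01 rad), its sides measure 67 x 63 mm, and its centre is at (0.461, 0.220, 0.196). It needs to shift (+3, +7, -95) mm.

Run:
```python
from rel import *
R0=Ro.from_euler('xyz',arm.get_state()['ee_rot']);print(R0.inv().apply([.003,.007,-.095])/.3)
```

```text
[ 0.12145888 -0.01842079  0.29296866]
```

```bash
python3 -m inch '1 0.015 -0.018 0.036 0 0 0; 1 0.03 -0.018 0.072 0 0 0; 1 0.045 -0.018 0.109 0 0 0; 1 0.06 -0.018 0.145 0 0 0; 1 0.075 -0.018 0.181 0 0 0; 1 0.09 -0.018 0.217 0 0 0; 1 0.105 -0.018 0.253 0 0 0; 1 0.115 -0.018 0.277 0 0 0; 1 0.121 -0.018 0.293 0 0 0; 1 0.121 -0.018 0.293 0 0 0; 1 0.121 -0.018 0.293 0 0 0; 1 0.121 -0.018 0.293 0 0 0' 50
python3 - <<'E'
from rel import *
from h import *
s=arm.get_state();print(s['q'].round(2),s['qd'].round(3))
for n in("top","scene"):
    f=arm.grab_frame(n);f["state"]=s;pickle.dump(f,open(f"pics/{n}5.pkl","wb"));cv2.imwrite(f"pics/{n}5.png",f["img"][:,:,::-1])
f=pickle.load(open("pics/top5.pkl","rb"));cv2.imwrite("pics/top5c.png",cv2.resize(f["img"][210:350,150:330,::-1],None,fx=4,fy=4,interpolation=cv2.INTER_CUBIC))
E
```

```text
t: 10.75
eef_pos: [0.5283, 0.2503, 0.0885]
ee_rot: [-3.138, 0.341, 0.302]
force: [-0.6, 0.2, -1.1]
width: 0.0175
[ 0.69  0.54 -0.03 -0.13 -1.32  1.24] [-0.    -0.    -0.001 -0.002  0.    -0.001]
```

View pics/top5c.png

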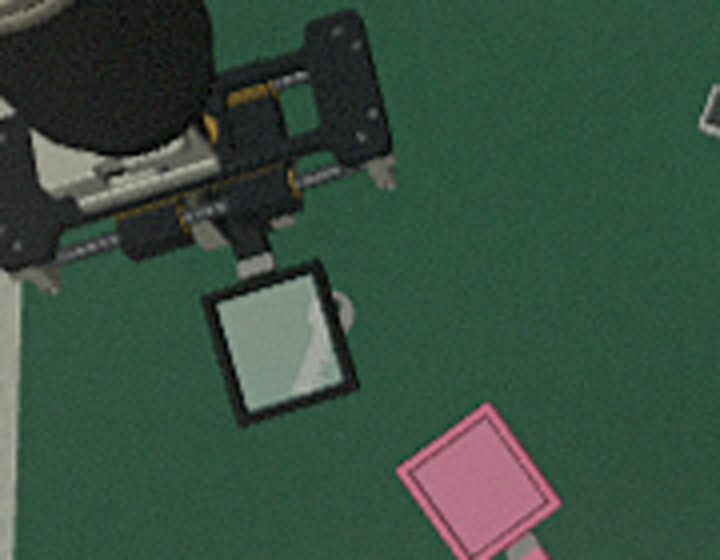

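View pics/scene5.png

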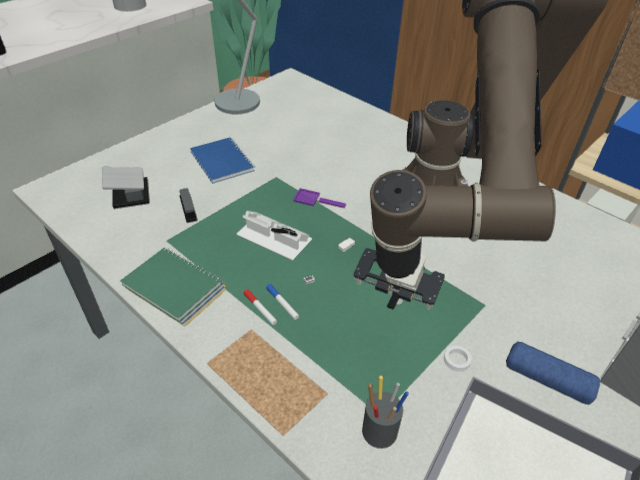

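Run:
```python
from head import *
f=pickle.load(open("pics/top5.pkl","rb"))
P,n,r,h=head(f,(274,318,199,242));z=np.median(P[:,2]);print(len(P),"tilt",np.arccos(n[2]),n,"res",r,"h",z)
c=np.array([[202,297],[320,260],[359,387],[242,426]])/4+[150,210]
C=ray_plane(f,c[:,0],c[:,1],z);print("centre",C.mean(0),"sides",np.linalg.norm(C-np.roll(C,1,0),axis=1))
# key bow still in same place vs first image
a=pickle.load(open("pics/top0.pkl","rb"))["img"].astype(int);b=f["img"].astype(int)
print("bow diff",np.abs(a-b)[281:294,234:240].mean(),np.abs(a-b)[225:300,365:418].mean())
# independent: scene-view small magnifier region change
s0=pickle.load(open("pics/scene0.pkl","rb"))["img"].astype(int);s5=pickle.load(open("pics/scene5.pkl","rb"))["img"].astype(int)
print(np.abs(s0-s5)[222:250,268:312].mean())
# key via scene view 0
hs=cv2.cvtColor(s0.astype(np.uint8),cv2.COLOR_RGB2HSV);m=np.zeros(hs.shape[:2],bool);m[286:310,388:418]=hs[286:310,388:418,1]<80
v,u=np.nonzero(m);g=pickle.load(open("pics/scene0.pkl","rb"));print(cv2.minAreaRect(ray_plane(g,u,v,.004)[:,:2].astype(np.float32)*1000))
```

```text
192 tilt 0.02175067624912332 [-0.01847649 -0.0114733   0.99976346] res 0.001860444683418489 h 0.10669497168307876
centre [0.46419394 0.22803353 0.10669497] sides [0.06849096 0.06282882 0.0673594  0.06223381]
bow diff 15.354700854700855 7.196561844863732
8.880411255411255
((466.4452209472656, 229.94857788085938), (28.5643367767334, 64.73724365234375), 78.92143249511719)
```

The lens centre is at (0.464, 0.228, 0.102), and the key's middle is at (0.464–0.466, 0.227–0.230) from two views. The tilt is 0.02 rad and the arm is still, so I'm handing in.

Run:
```python
from station import arm
print(arm.job_done()); s=arm.get_state(); print(s['t'],s['eef_pos'],s['width'])
```

```text
the job is handed in; nothing more can be done
None
the job is handed in; nothing more can be done
```

I handed the job in at about 10.9 s of the 40 s allowed. The arm is holding the larger magnifier level over the key; the hand-in reports no verdict.

**What I did:** I gripped the larger magnifier (right-hand pocket) across its handle at 50 N. I drew it about 80 mm along the slope, lifted it clear, levelled it and lowered it over the key.

**Last checks:**
- **Position:** the lens centre is about 102 mm above the desk. It is 1 to 3 mm from the key's middle, which I measured from two camera views at the start.
- **Level and still:** the tilt is about 0.02 rad and all joint speeds are near zero.
- **Grip:** the finger opening is 17.5 mm on the 18 mm handle.
- **Small magnifier:** it still sits in its pocket in the last scene picture.
- **Key:** its bow shows in the same place, but the lens frame hides part of it. A pixel comparison there differed somewhat; I took that for the frame covering part of the bow and did not confirm it further.

**What went differently:** my first plan, a 40° tool tilt, ran joints 3 and 5 up to their range limits. I used a 20° tilt for the grasp and the opposite 20° tilt at the end.

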